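Snap the cover onto the finds pot that holds the stone

TASK

Two finds pots stand on one carrier: look which of them holds the spiky stone, fit the loose cover into that pot and press it straight down, past the resistance of the two sprung clips, until they snap over its rim and it sits fully home on the pot. Keep pressing: the program finishes with the gripper still on the cover, pushing it firmly down. Leave the pot with the glass sherd open and do not disturb the things standing around.

Things in the scene. Friction and masses are not known exactly. Their poses are not given: they have to be found in the camera images.
- carrier: Aluminium plate, 136 (x) x 184 (y) mm, 6 mm thick, fast to the table, carrying two equal round pots: pot_a 45 mm to +y of its origin, pot_b 45 mm to -y. Origin at the centre of its underside, z up. Each pot has two sprung clips, on its +x and -x sides.
- pot_a (a point): One of the two grey pots: centre of its mouth, level with the rim, 70 mm above the table. Bore 64 mm, outside 74 mm, 60 mm deep. Axes as the carrier's: x along the line through its two clips, y from pot_b to pot_a, z up.
- pot_b (a point): The other pot, alike in every way: centre of its mouth, level with the rim. Axes as the carrier's.
- clip_a_far (a joint): Clip of pot_a on its +x side: turn of its arm in rad about a pivot 68 mm below the nose's axis; 0 at rest, grows as the nose is pushed outward. All four clips: upright steel arm 22 mm wide with a smooth round nose (radius 6 mm) facing the pot; nose axis 12 mm above the rim, 41 mm from the pot's centre; clip top 18 mm above the rim, back 50 mm from the centre.
- clip_a_near (a joint): Clip of pot_a on its -x side: turn of its arm in rad about a pivot 68 mm below the nose's axis; 0 at rest, grows as the nose is pushed outward. On the way down the flange's underside is about 15 mm above the rim when it meets the noses. The push needed peaks at about 10 N (at most 15 N) 1 to 3 mm lower, then falls off quickly; below about 8 mm the noses even draw the cover down, up to 10 N, and seated it lies free under them.
- clip_b_far (a joint): Clip of pot_b on its +x side: turn of its arm in rad about a pivot 68 mm below the nose's axis; 0 at rest, grows as the nose is pushed outward. 
- clip_b_near (a joint): Clip of pot_b on its -x side: turn of its arm in rad about a pivot 68 mm below the nose's axis; 0 at rest, grows as the nose is pushed outward. 
- cover_grip (a point): Middle of the grip rib of the loose grey cover (rib 44 mm along x, 14 mm thick along y, 30 mm high, upright on the flange). The point is 14 mm above the flange's top, 22 mm above its underside, 46 mm above the plug's lower end, z up; 22 mm above the pot's rim when the cover is seated. 62 mm high in all, about 90 g; stands on the table on its plug.
- cover: The same cover; origin at the centre of the plug's lower end. Round plug 60 mm across, 24 mm long, its lowest 7 mm tapering to 50 mm; above it a round flange 76 mm across, 8 mm thick, with a rounded edge. It fits at any angle about z; with the rib along the pot's x axis, fingers that pinch its 14 mm stay clear of the clips.
- stone_mid (a point): The brown spiky stone, 34 x 47 x 32 mm, lying on the floor of one of the pots (either one), below the plug's reach. The point is its centre.
- sherd_mid (a point): A thin pale curved glass sherd, 34 x 45 x 13 mm, lying on the floor of the other pot. The point is its centre.
- vial: Bystander: brown vial with a white cap, 38 mm across, 67 mm high, standing behind the work. Origin at the centre of its underside.
- glass_ring: Bystander: pale broken glass foot ring, 60 mm across, 22 mm high, behind the cover. Origin at the centre of its underside.
- bracelet: Bystander: dark open bracelet lying flat, 58 x 63 mm, 9 mm high, to the right of the cover. Origin at the centre of its underside.
There are look-alikes about, which are no part of the job. What is shaped like the cover but purple or turquoise is not meant.

How it is judged:
On the way:
1. the cover is picked up off the table (height (world z) of cover_grip above 0.07 m and contact force between the fingers and cover above 1 N), for 0.1 s.
At the end, for the whole second after the job is handed in: The cover is snapped home on the stone's pot: within 6 mm of its axis, flange within 3.5 mm of the rim, tilt under 0.06 rad, at rest; the sherd is in the other pot; the fingers still touch the cover (over 2 N) and press it on the pot with over 4 N (((horizontal distance between cover_grip and pot_a below 0.006 m and z of cover_grip in the frame of pot_a between 0.018 and 0.0255 m and horizontal distance between stone_mid and pot_a below 0.03 m and z of stone_mid in the frame of pot_a below -0.02 m and horizontal distance between sherd_mid and pot_b below 0.03 m and z of sherd_mid in the frame of pot_b below -0.02 m) or (horizontal distance between cover_grip and pot_b below 0.006 m and z of cover_grip in the frame of pot_b between 0.018 and 0.0255 m and horizontal distance between stone_mid and pot_b below 0.03 m and z of stone_mid in the frame of pot_b below -0.02 m and horizontal distance between sherd_mid and pot_a below 0.03 m and z of sherd_mid in the frame of pot_a below -0.02 m)) and angle between cover_grip's own z axis and vertical below 0.06 rad and contact force between cover and carrier above 4 N and contact force between the fingers and cover above 2 N and linear speed of cover below 0.02 m/s); the arm keeps its last pose, push and grip.
It fails at once if the vial is displaced by more than 20 mm (distance of vial from where it was at the start of the episode above 0.02 m).
It fails at once if the glass ring is displaced by more than 20 mm (distance of glass_ring from where it was at the start of the episode above 0.02 m).
It fails at once if the bracelet is displaced by more than 20 mm (distance of bracelet from where it was at the start of the episode above 0.02 m).
It also fails if it takes over 45 s, if anything falls off the work surface, if the arm or the gripper's body presses on something with over 40 N, if the wrist force passes 120 N, or if a joint passes its speed limit or range.

ROBOT

A 7-joint arm with a two-finger parallel gripper is mounted at the origin on the work surface; the furniture and walls round the work are solid. World frame = base frame: x ahead of the robot, y to its left, z up, the work surface at z = 0. Lengths are in m, angles in rad, forces in N, time in s.
With the tool pointing down it reaches from about 0.4 to 0.85 m from the base axis. Payload 10.4 kg.
Tool frame: the origin (TCP) lies at the very end of the fingers, on their centre line; the grasp point (between the pads) lies 19 mm behind it; z points along the fingers, y is the line along which they close (so a half turn about z gives the same grasp; the last joint's range is limited). The gripper opens to 85 mm and grips with 20 to 120 N. Pads are 22 mm wide; open, the fingers measure 114 mm over their backs; the gripper's body (76 mm by 85 mm) begins 54 mm behind the grasp point. The pads swing forward as they close: fully open they stand 13 mm farther back than shut.
Start: joints at [-1.244, 0.332, -0.065, 1.46, 0.022, 1.35, -0.088], TCP at [0.214, 0.587, 0.231] pointing down, gripper open.
Joint ranges: [-2.6, 2.6], [-0.5, 2.12], [-1.47, 1.34], [0.16, 2.42], [-1.27, 4.41], [0.06, 2.06], [-2.6, 2.6]. Speed limits (rad/s): [2.22, 2.22, 2.79, 2.79, 3.14, 3.14, 3.14].

INTERFACE

Orientations are given as a unit quaternion [w, x, y, z].
In Python, from plant import get_state, capture, camera_info, job_done, recognise, cut_out gives the robot as it stands. The module is installed in compiled form; this text tells all that it offers.
- The arm moves only by the tool apply_moves, never from a script. Its argument "moves" is a list of rows, each an object with "rot": the turn, a rotation vector about the tool's x, y, z in units of 6 degrees (1.0 is 6 degrees), a list of three; "xyz": the shift along the tool's x, y, z in units of 25 mm (1.0 is 25 mm), a list of three; "fingers": the gripper's target within -1 to 1 (shut at 1, half-way at 0, fully open at -1). In form: [{"rot": [rx, ry, rz], "xyz": [dx, dy, dz], "fingers": fingers}, ...]. A call has 1 to 5 rows; each row is the pose to reach, as a shift and turn from the pose commanded when the call began, along the tool's axes at that moment; what a row does not reach only later rows make up. A row lasts 1/12 s, in which the tool goes at most 41.7 mm and 7.16 degrees, less where a joint would pass 70% of its speed; a pose out of reach is approached as far as the arm can. A call with a gripper value outside its range is refused whole. The fingers move at their own pace and stop on an object; "force" is the grip in N (left out, the last holds). Time passes only in rows, so rows that repeat a pose let the fingers close. It gives the time, the measured TCP pose, the force, the opening and the grip force at its end, in the units of the state.
- get_state(): the state, without advancing time (a new reading comes with each control period).
- capture(name): name is "scene" or "top" or "wrist"; returns (picture, depth): 384x512x3 uint8, blue, green, red; 384x512 float32, m along the optical axis (not along the pixel's ray), 0 where there is no reading.
- camera_info(name): a dict with "fx", "fy", "cx", "cy" (pixels), "xyz" and "rotation" of the camera in the world; the wrist camera has in their place "mount" (4x4, takes a point from camera to tool coordinates, whose origin is the TCP and whose axes are the flange's). Camera axes: x right, y down, z forward; pixel columns grow to the right and rows downward; lengths in m; the calibration is good to about 2 mm. A picture is of the moment at which its call begins: read the wrist's pose just before it. camera_info takes no time and is no camera call.
- job_done(): hands the job in; it is judged then, once.
Trained networks look in the newest picture that a camera, given by its name, has taken for a name from the list of things; names that differ only in an ending like _2 or _b are one class to them, and where a whole thing is asked for, a point or a joint stands for the part that bears it (a point fixed in the world has none). Each returns a list of dicts, best first, with "conf" (0 to 1); they miss things now and then, are a little off and sometimes report something else, mostly with a low value. They report only what shows in the picture. A call takes as long as a camera call. They do not tell look-alikes from the thing itself.
- recognise(camera, label): "box" ([left, top, right, bottom] in pixels, round what is visible of it).
- cut_out(camera, label): "mask" (384x512 bool, what is visible of it) and "box" ([left, top, right, bottom] in pixels, round what is visible of it).
The state is a dict: "time_s": time; "joint_pos": joint angles; "dq": joint speeds; "tau": joint torques, N m; "eef_pos": TCP position; "ee_rot": TCP orientation; "ft_force": force on the tool from outside, world axes, zero at the start; "wrist_torque": the same for the moment, N m; "grip_width": finger opening in m; "grip_force": force on a finger pad.
Only numpy, scipy, OpenCV 4.12 (cv2) and the standard library are available. Lean on these libraries where they do the work, as an engineer would, in place of code of your own. Each camera call takes 0.05 s, during which the arm holds its last target. There are 200 camera calls.

## Working session

There is one attempt and no reset: what is moved stays moved. The work goes in short steps, Python scripts to look and compute and a tool call to move; the robot and the scene stay as the last step left them, time stands still between calls to the robot, and variables do not carry over. Pictures are saved under pics/ and viewed, at most 10 in all, crops included, and the job is handed in when it is done.

Besides the shell and the picture viewer there is one more tool, called after ">>>" as a command line: name --argument value ..., lists and objects as JSON in quotes. apply_moves: Moves the arm, as the interface text tells. Its arguments: {"type":"object","properties":{"moves":{"type":"array","items":{"type":"object","properties":{"rot":{"type":"array","items":{"type":"number"}},"xyz":{"type":"array","items":{"type":"number"}},"fingers":{"type":"number"}}}},"force":{"type":"number"}},"required":["moves"]}

```bash
mkdir -p pics; cat > h.py <<'E'
import numpy as np, cv2
from plant import *
from scipy.spatial.transform import Rotation as R
def cam(name):
    s=get_state(); i=camera_info(name)
    if name=="wrist":
        q=s["ee_rot"]; T=np.eye(4); T[:3,:3]=R.from_quat([q[1],q[2],q[3],q[0]]).as_matrix(); T[:3,3]=s["eef_pos"]
        T=T@np.array(i["mount"])
    else:
        T=np.eye(4); r=np.array(i["rotation"],float)
        T[:3,:3]=r if r.shape==(3,3) else R.from_quat([r[1],r[2],r[3],r[0]]).as_matrix(); T[:3,3]=i["xyz"]
    return i,T
def look(name):
    i,T=cam(name); p,d=capture(name)
    v,u=np.mgrid[:384,:512]
    P=np.stack([(u-i["cx"])/i["fx"]*d,(v-i["cy"])/i["fy"]*d,d],-1)@T[:3,:3].T+T[:3,3]
    P[d==0]=np.nan
    return p,d,P
E
python3 - <<'E'
from h import *
out=[]
for c in ["scene","top"]:
    p,d,P=look(c); out.append(p); np.save(c+"P.npy",P)
    for l in ["cover","carrier","stone_mid","sherd_mid","vial","glass_ring","bracelet"]:
        for r in cut_out(c,l)[:3]:
            q=P[r["mask"]]; q=q[~np.isnan(q[:,0])]
            print(c,l,round(r["conf"],2),np.round(r["box"]),np.median(q,0).round(3) if len(q) else None, np.percentile(q,98,axis=0).round(3) if len(q) else None)
    i,T=cam(c); print(T[:3,3])
cv2.imwrite("pics/a.png",out[0]);cv2.imwrite("pics/b.png",out[1])
print(get_state())
E
```

```text
scene cover 0.93 [143. 167. 175. 196.] [0.331 0.153 0.031] [0.367 0.181 0.06 ]
scene cover 0.9 [224. 234. 256. 268.] [ 0.402 -0.149  0.031] [ 0.439 -0.111  0.06 ]
scene cover 0.76 [191. 206. 226. 236.] [ 0.376 -0.03   0.031] [0.423 0.013 0.06 ]
scene carrier 0.97 [189. 127. 249. 198.] [0.486 0.136 0.03 ] [0.566 0.251 0.085]
scene carrier 0.6 [223. 127. 232. 151.] [0.548 0.184 0.078] [0.585 0.267 0.088]
scene carrier 0.55 [310. 162. 321. 186.] [ 0.69  -0.033  0.041] [ 0.708 -0.013  0.067]
scene vial 0.74 [312. 162. 324. 187.] [ 0.691 -0.031  0.04 ] [0.731 0.01  0.067]
scene glass_ring 0.52 [336. 225. 360. 248.] [ 0.669 -0.208  0.006] [ 0.693 -0.186  0.018]
scene bracelet 0.63 [302. 283. 333. 310.] [ 0.515 -0.314  0.007] [ 0.539 -0.289  0.011]
[ 0.12663763 -0.72848164  0.93455378]
top cover 0.77 [264. 176. 295. 208.] [ 0.526 -0.103  0.033] [ 0.56  -0.07   0.062]
top cover 0.63 [226. 242. 255. 274.] [ 0.379 -0.02   0.033] [0.411 0.013 0.062]
top cover 0.63 [137. 263. 173. 297.] [0.333 0.162 0.033] [0.367 0.198 0.062]
top carrier 0.61 [118. 167. 209. 246.] [0.49  0.156 0.01 ] [0.564 0.24
[... 670 characters left out ...]
([-1.24362594,  0.33217696, -0.06470042,  1.46007701,  0.02160503,
        1.34994669, -0.0885056 ]), 'dq': array([-3.69020667e-04,  5.33692461e-04, -2.90749665e-03,  1.36181135e-03,
       -2.44665849e-03, -2.24362568e-04, -1.19920586e-05]), 'tau': array([ 5.24445804e-04, -6.25178432e+01,  4.94455872e-02, -3.91828036e+01,
        1.64871791e-02,  1.41851127e-03, -2.78233227e-05]), 'eef_pos': array([0.21416679, 0.5871777 , 0.23136292]), 'ee_rot': array([1.19021196e-06, 1.73995748e-01, 9.84746403e-01, 4.35909291e-05]), 'ft_force': array([-0.62540146, -0.33877346,  0.3035372 ]), 'wrist_torque': array([-0.03166039, -0.03237923,  0.00315896]), 'grip_force': 0.0, 'grip_width': 0.0854183313817273}
```

View pics/a.png

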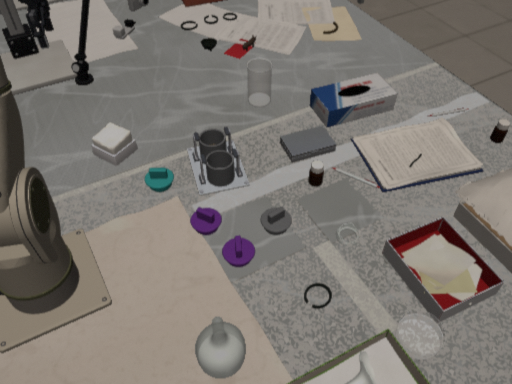

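View pics/b.png

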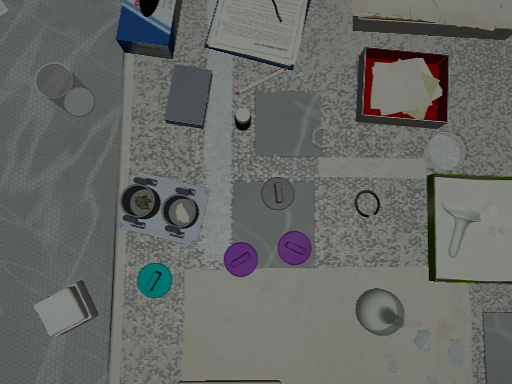

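The top view shows the brown stone in the left (+y) pot at px (140,202), so pot_a, and the pale sherd in the right pot at (182,211). The grey cover is at (277,193). Next I get precise poses.

```bash
cat >> h.py <<'E'
from scipy.optimize import least_squares
def near(P,c,r,z0,z1):
    q=P.reshape(-1,3); q=q[~np.isnan(q[:,0])]
    return q[(np.hypot(*(q[:,:2]-c).T)<r)&(q[:,2]>z0)&(q[:,2]<z1)]
def rib(P,c):
    q=near(P,c,.03,.05,.066)[:,:2]
    (a,b),(w,h),t=cv2.minAreaRect(q.astype(np.float32)); 
    m=q.mean(0); e=np.linalg.svd(q-m)[2][0]
    return m,(a,b),(w,h),np.degrees(np.arctan2(e[1],e[0])),len(q)
def circ(P,c,r=.045):
    q=near(P,c,r,.064,.076)[:,:2]
    f=least_squares(lambda x:np.clip(np.abs(np.hypot(*(q-x).T)-.0345)-.0025,0,None),c,loss="soft_l1",f_scale=.002)
    return f.x,len(q),np.abs(f.fun).mean()
E
python3 - <<'E'
from h import *
for c in ["top","scene"]:
    P=np.load(c+"P.npy"); 
    print(c,rib(P,[.526,-.103]))
    q=near(P,[.526,-.103],.05,.03,.042)[:,:2]; print(q.min(0),q.max(0),cv2.minEnclosingCircle(q.astype(np.float32)))
    for g in ([.495,.205],[.475,.115]): print(circ(P,g))
    q=near(P,[.49,.156],.12,.078,.095)[:,:2]
    n,L=cv2.connectedComponents(np.uint8((P[...,2]>.078)&(P[...,2]<.095)&(np.hypot(P[...,0]-.49,P[...,1]-.156)<.12)))
    for k in range(1,n): 
        if (L==k).sum()>4: print((L==k).sum(),P[L==k].mean(0).round(4))
E
```

```text
top (array([ 0.52548441, -0.1027864 ]), (0.5255970358848572, -0.10322879254817963), (0.04340871050953865, 0.013966962695121765), np.float64(-173.12542422822054), 133)
[ 0.48967641 -0.13990551] [ 0.56244315 -0.06728971] ((0.5257155895233154, -0.10300201177597046), 0.03764496371150017)
(array([0.50198013, 0.19851544]), 259, np.float64(0.00018120145952480832))
(array([0.48160039, 0.11127176]), 258, np.float64(0.00017584879107858172))
99 [0.5432 0.1883 0.0864]
93 [0.5229 0.1012 0.0865]
100 [0.4618 0.2078 0.0861]
101 [0.4413 0.1207 0.0861]
scene (array([ 0.52719887, -0.1055194 ]), (0.5271843671798706, -0.1047353520989418), (0.04444063827395439, 0.015421904623508453), np.float64(-173.230169952564), 111)
[ 0.49086798 -0.14127658] [ 0.56336956 -0.06830085] ((0.5268966555595398, -0.10460633784532547), 0.03738129884004593)
(array([0.50242625, 0.19846174]), 132, np.float64(0.001029931190094757))
(array([0.48156825, 0.11053104]), 151, np.float64(0.0008618008922429744))
43 [0.5441 0.1857 0.0847]
44 [0.4625 0.2047 0.0841]
50 [0.5239 0.0993 0.0842]
49 [0.4421 0.1182 0.0844]
```

>>> apply_moves --moves '[{"rot": [0,0,0],"xyz": [-1.1,-1.13,0],"fingers": 0},{"rot": [0,0,0],"xyz": [-2.2,-2.26,0],"fingers": 0},{"rot": [0,0,0],"xyz": [-3.3,-3.39,0],"fingers": 0},{"rot": [0,0,0],"xyz": [-4.4,-4.52,0],"fingers": 0},{"rot": [0,0,0],"xyz": [-5.5,-5.65,0],"fingers": 0}]'

```text
time_s: 1.22
eef_pos: [0.2954, 0.4056, 0.2314]
ee_rot: [-0.0, 0.174, 0.985, 0.0]
ft_force: [1.1, -0.5, 0.1]
grip_width: 0.0431
grip_force: 0.0
```

>>> apply_moves --moves '[{"rot": [0,0,0],"xyz": [-1.1,-1.13,0],"fingers": 0},{"rot": [0,0,0],"xyz": [-2.2,-2.26,0],"fingers": 0},{"rot": [0,0,0],"xyz": [-3.3,-3.39,0],"fingers": 0},{"rot": [0,0,0],"xyz": [-4.4,-4.52,0],"fingers": 0},{"rot": [0,0,0],"xyz": [-5.5,-5.65,0],"fingers": 0}]'

```text
time_s: 1.63
eef_pos: [0.3761, 0.2257, 0.2316]
ee_rot: [0.0, 0.174, 0.985, 0.0]
ft_force: [1.0, 0.1, -0.4]
grip_width: 0.0428
grip_force: 0.0
```

>>> apply_moves --moves '[{"rot": [0,0,0],"xyz": [-1.1,-1.13,0],"fingers": 0},{"rot": [0,0,0],"xyz": [-2.2,-2.26,0],"fingers": 0},{"rot": [0,0,0],"xyz": [-3.3,-3.39,0],"fingers": 0},{"rot": [0,0,0],"xyz": [-4.4,-4.52,0],"fingers": 0},{"rot": [0,0,0],"xyz": [-5.5,-5.65,0],"fingers": 0}]'

```text
time_s: 2.05
eef_pos: [0.4569, 0.0458, 0.2317]
ee_rot: [0.0, 0.174, 0.985, 0.0]
ft_force: [1.1, 0.7, 0.9]
grip_width: 0.0428
grip_force: 0.0
```

>>> apply_moves --moves '[{"rot": [0,0,-0.9],"xyz": [-1.1,-1.1,0],"fingers": 0},{"rot": [0,0,-1.8],"xyz": [-2.2,-2.2,0],"fingers": 0},{"rot": [0,0,-2.7],"xyz": [-3.3,-3.3,0],"fingers": 0},{"rot": [0,0,-3.6],"xyz": [-4.4,-4.4,0],"fingers": 0},{"rot": [0,0,-4.48],"xyz": [-4.65,-4.7,0],"fingers": 0}]'

```text
time_s: 2.47
eef_pos: [0.5263, -0.1068, 0.2316]
ee_rot: [0.001, -0.06, 0.998, -0.001]
ft_force: [0.5, -0.4, 0.5]
grip_width: 0.0427
grip_force: 0.0
```

```bash
python3 - <<'E'
from h import *
s=get_state(); print(s["eef_pos"],s["ee_rot"],s["joint_pos"].round(2))
p,d,P=look("wrist"); cv2.imwrite("pics/c.png",p)
print(rib(P,[.526,-.103]))
q=near(P,[.526,-.103],.05,.03,.042)[:,:2]; print(cv2.minEnclosingCircle(q.astype(np.float32)))
E
```

```text
[ 0.52628228 -0.10681964  0.23162204] [ 5.53315329e-04 -6.01111120e-02  9.98191214e-01 -8.05676305e-04] [-0.47  0.14  0.65  1.73 -0.09  1.3   1.89]
(array([ 0.52693348, -0.10358721]), (0.5275609493255615, -0.10339020937681198), (0.04315565153956413, 0.012517839670181274), np.float64(7.097218232876541), 384)
((0.527727484703064, -0.10353068262338638), 0.03682269901037216)
```

View pics/c.png

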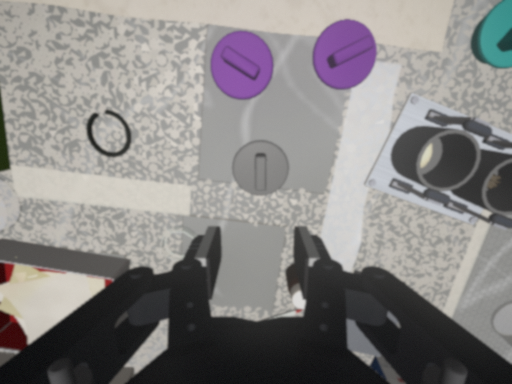

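>>> apply_moves --force 60 --moves '[{"rot": [0,0,0],"xyz": [-0.04,0.13,1.4],"fingers": 0},{"rot": [0,0,0],"xyz": [-0.04,0.13,2.8],"fingers": 0},{"rot": [0,0,0],"xyz": [-0.04,0.13,4.2],"fingers": 0},{"rot": [0,0,0],"xyz": [-0.04,0.13,5.4],"fingers": 0},{"rot": [0,0,0],"xyz": [-0.04,0.13,6.2],"fingers": 0}]'

```text
time_s: 2.93
eef_pos: [0.5246, -0.0988, 0.0735]
ee_rot: [-0.001, -0.06, 0.998, 0.0]
ft_force: [0.1, -0.2, 1.4]
grip_width: 0.0427
grip_force: 0.0
```

>>> apply_moves --moves '[{"rot": [0,0,0],"xyz": [0,0,0.8],"fingers": 0},{"rot": [0,0,0],"xyz": [0,0,1.4],"fingers": 0},{"rot": [0,0,0],"xyz": [0,0,1.66],"fingers": 0},{"rot": [0,0,0],"xyz": [0,0,1.66],"fingers": 0}]'

```text
time_s: 3.27
eef_pos: [0.5252, -0.0989, 0.0336]
ee_rot: [-0.001, -0.06, 0.998, 0.0]
ft_force: [-0.1, 0.9, 0.6]
grip_width: 0.0424
grip_force: 0.0
```

>>> apply_moves --moves '[{"rot": [0,0,0],"xyz": [-0.05,-0.19,0],"fingers": 0},{"rot": [0,0,0],"xyz": [-0.05,-0.19,0],"fingers": 0.3},{"rot": [0,0,0],"xyz": [-0.05,-0.19,0],"fingers": 1},{"rot": [0,0,0],"xyz": [-0.05,-0.19,0],"fingers": 1},{"rot": [0,0,0],"xyz": [-0.05,-0.19,0],"fingers": 1}]'

```text
time_s: 3.68
eef_pos: [0.5286, -0.1038, 0.0357]
ee_rot: [0.001, -0.06, 0.998, 0.0]
ft_force: [-0.7, -0.1, 5.8]
grip_width: 0.0124
grip_force: 62.1
```

>>> apply_moves --moves '[{"rot": [0,0,0],"xyz": [0,0,0],"fingers": 1},{"rot": [0,0,0],"xyz": [0,0,0],"fingers": 1},{"rot": [0,0,0],"xyz": [0,0,0],"fingers": 1}]'

```text
time_s: 3.93
eef_pos: [0.5286, -0.1038, 0.0357]
ee_rot: [0.001, -0.06, 0.998, 0.0]
ft_force: [-0.8, 0.2, 6.4]
grip_width: 0.0127
grip_force: 62.2
```

>>> apply_moves --force 100 --moves '[{"rot": [0,0,0],"xyz": [0,0,-0.6],"fingers": 1},{"rot": [0,0,0],"xyz": [0,0,-1.8],"fingers": 1},{"rot": [0,0,0],"xyz": [0,0,-3.2],"fingers": 1},{"rot": [0,0,0],"xyz": [0,0,-4.6],"fingers": 1},{"rot": [0,0,0],"xyz": [0,0,-5.6],"fingers": 1}]'

```text
time_s: 4.35
eef_pos: [0.5282, -0.104, 0.1778]
ee_rot: [0.001, -0.059, 0.998, 0.0]
ft_force: [1.5, -0.6, -0.6]
grip_width: 0.0119
grip_force: 97.7
```

>>> apply_moves --moves '[{"rot": [0,0,0],"xyz": [0,0.8,0],"fingers": 1},{"rot": [0,0,0],"xyz": [0,2.2,0],"fingers": 1},{"rot": [0,0,0],"xyz": [0,3.6,0],"fingers": 1},{"rot": [0,0,0],"xyz": [0,5.0,0],"fingers": 1},{"rot": [0,0,0],"xyz": [0,6.4,0],"fingers": 1}]'

```text
time_s: 4.77
eef_pos: [0.5081, 0.0567, 0.175]
ee_rot: [0.0, -0.06, 0.998, 0.0]
ft_force: [0.9, -0.2, -1.1]
grip_width: 0.0123
grip_force: 97.7
```

>>> apply_moves --moves '[{"rot": [0,0,0.7],"xyz": [-0.1,1.4,0],"fingers": 1},{"rot": [0,0,1.5],"xyz": [-0.2,2.8,0],"fingers": 1},{"rot": [0,0,2.3],"xyz": [-0.3,4.2,0],"fingers": 1},{"rot": [0,0,3.0],"xyz": [-0.4,5.2,0],"fingers": 1},{"rot": [0,0,3.4],"xyz": [-0.42,5.72,0],"fingers": 1}]'

```text
time_s: 5.18
eef_pos: [0.5011, 0.2026, 0.1747]
ee_rot: [-0.0, 0.118, 0.993, 0.0]
ft_force: [-0.1, -1.4, -0.7]
grip_width: 0.0122
grip_force: 97.7
```

>>> apply_moves --moves '[{"rot": [0,0,0],"xyz": [0,0,0],"fingers": 1},{"rot": [0,0,0],"xyz": [0,0,0],"fingers": 1},{"rot": [0,0,0],"xyz": [0,0,0],"fingers": 1}]'

```text
time_s: 5.43
eef_pos: [0.5023, 0.1971, 0.1748]
ee_rot: [-0.0, 0.118, 0.993, -0.0]
ft_force: [-0.1, 0.2, -1.0]
grip_width: 0.0123
grip_force: 97.7
```

```bash
python3 - <<'E'
from h import *
s=get_state(); print(s["eef_pos"],s["ee_rot"],s["joint_pos"].round(2)); e=s["eef_pos"]
a=2*np.degrees(np.arctan2(s["ee_rot"][2],s["ee_rot"][1]));print("tool x yaw",a)
for c in ["wrist","top","scene"]:
    p,d,P=look(c); cv2.imwrite("pics/d_%s.png"%c,p)
    for h in (.15,.165,.178):
        q=near(P,e[:2],.06,h-.008,h+.008)
        if len(q): print(c,h,len(q),q.min(0).round(4),q.max(0).round(4))
    n=[(L["conf"],L["box"],L["mask"]) for L in cut_out(c,"cover")]
    for cf,b,m in n:
        q=P[m]; q=q[~np.isnan(q[:,0])]
        if len(q) and np.median(q[:,2])>.1: 
            q=q[q[:,2]>.1]; (x,y),r=cv2.minEnclosingCircle(q[:,:2].astype(np.float32)); print(c,round(cf,2),len(q),x,y,r,np.percentile(q[:,2],[2,50,98]))
E
```

```text
[0.50228671 0.19712112 0.17478323] [-1.63603274e-05  1.18121272e-01  9.92999152e-01 -2.21834467e-04] [-0.86  0.19  0.46  1.79 -0.09  1.19  0.95]
tool x yaw 166.43262319871715
wrist 0.165 5896 [0.4638 0.1595 0.1645] [0.5289 0.2349 0.173 ]
wrist 0.178 1939 [0.4658 0.1627 0.17  ] [0.527  0.2325 0.186 ]
wrist 0.81 7921 0.5005025267601013 0.1975829005241394 0.03754538670182228 [0.16700494 0.16989824 0.19832222]
top 0.165 438 [0.4634 0.1608 0.1654] [0.5371 0.2267 0.173 ]
top 0.178 371 [0.4634 0.1641 0.17  ] [0.5365 0.225  0.1857]
top 0.83 525 0.4953153133392334 0.18351991474628448 0.04481619969010353 [0.16769194 0.17136267 0.20057312]
scene 0.15 82 [0.4712 0.1645 0.1425] [0.5231 0.1989 0.1574]
scene 0.165 305 [0.466  0.1574 0.1572] [0.5377 0.2299 0.1728]
scene 0.178 168 [0.4662 0.1574 0.17  ] [0.5367 0.2218 0.1859]
scene 0.55 480 0.500931441783905 0.19470886886119843 0.03785662353038788 [0.14283657 0.1692853  0.19568594]
```

View pics/d_wrist.png

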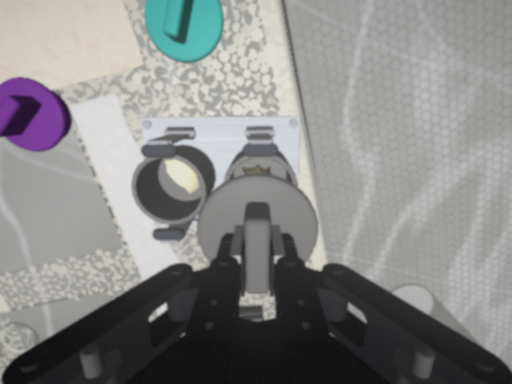

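View pics/d_scene.png

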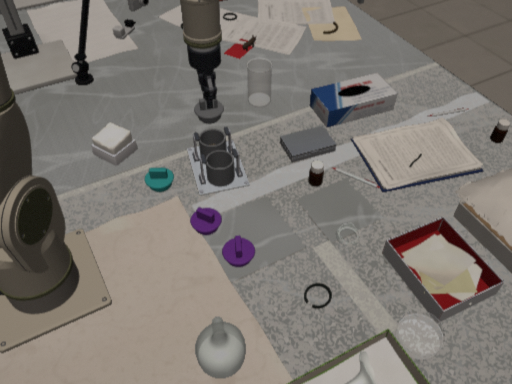

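The cover is held level at (258,225) in the wrist view, with the stone (brown, ~(257,170)) below it and the sherd pot at (172,185). I check the pot in the wrist camera's frame to cancel calibration bias.

```bash
python3 - <<'E'
from h import *
p,d,P=look("wrist")
print(circ(P,np.array([.481,.111])),circ(P,np.array([.502,.198])))
n,L=cv2.connectedComponents(np.uint8((P[...,2]>.078)&(P[...,2]<.095)&(np.hypot(P[...,0]-.49,P[...,1]-.156)<.12)))
for k in range(1,n):
    if (L==k).sum()>20: print((L==k).sum(),P[L==k].mean(0).round(4))
q=near(P,[.5005,.1976],.045,.167,.173)[:,:2]
c=cv2.minEnclosingCircle(q.astype(np.float32)); print(c)
E
```

```text
(array([0.48374006, 0.1118384 ]), 1141, np.float64(1.738104544163056e-05)) (array([0.5048924 , 0.19886979]), 415, np.float64(3.49556325801815e-06))
545 [0.4428 0.1228 0.0847]
530 [0.463  0.2088 0.0849]
447 [0.5235 0.1033 0.0844]
((0.5013904571533203, 0.19762961566448212), 0.03748926892876625)
```

>>> apply_moves --moves '[{"rot": [0,0,0],"xyz": [-0.115,0.07,0.4],"fingers": 1},{"rot": [0,0,0],"xyz": [-0.115,0.07,1.1],"fingers": 1},{"rot": [0,0,0],"xyz": [-0.115,0.07,1.7],"fingers": 1},{"rot": [0,0,0],"xyz": [-0.115,0.07,2.1],"fingers": 1},{"rot": [0,0,0],"xyz": [-0.115,0.07,2.4],"fingers": 1}]'

```text
time_s: 6.2
eef_pos: [0.5049, 0.1991, 0.1132]
ee_rot: [-0.001, 0.118, 0.993, -0.001]
ft_force: [-0.1, 0.0, -0.6]
grip_width: 0.0127
grip_force: 97.7
```

>>> apply_moves --moves '[{"rot": [0,0,0],"xyz": [0,0,0.1],"fingers": 1},{"rot": [0,0,0],"xyz": [0,0,0.15],"fingers": 1},{"rot": [0,0,0],"xyz": [0,0,0.2],"fingers": 1}]'

```text
time_s: 6.45
eef_pos: [0.5058, 0.1995, 0.1102]
ee_rot: [0.0, 0.118, 0.993, 0.0]
ft_force: [-0.1, -0.3, -2.0]
grip_width: 0.0125
grip_force: 97.7
```

>>> apply_moves --moves '[{"rot": [0,0,0],"xyz": [0,-0.03,0.1],"fingers": 1},{"rot": [0,0,0],"xyz": [0,-0.03,0.2],"fingers": 1},{"rot": [0,0,0],"xyz": [0,-0.03,0.3],"fingers": 1},{"rot": [0,0,0],"xyz": [0,-0.03,0.38],"fingers": 1},{"rot": [0,0,0],"xyz": [0,-0.03,0.38],"fingers": 1}]'

```text
time_s: 6.87
eef_pos: [0.505, 0.1986, 0.0999]
ee_rot: [-0.0, 0.118, 0.993, -0.0]
ft_force: [0.8, -0.3, -1.0]
grip_width: 0.0121
grip_force: 97.7
```

>>> apply_moves --force 120 --moves '[{"rot": [0,0,0],"xyz": [0,0,0.12],"fingers": 1},{"rot": [0,0,0],"xyz": [0,0,0.24],"fingers": 1},{"rot": [0,0,0],"xyz": [0,0,0.36],"fingers": 1},{"rot": [0,0,0],"xyz": [0,0,0.48],"fingers": 1},{"rot": [0,0,0],"xyz": [0,0,0.58],"fingers": 1}]'

```text
time_s: 7.28
eef_pos: [0.5053, 0.1985, 0.0855]
ee_rot: [0.0, 0.118, 0.993, -0.0]
ft_force: [0.4, 0.4, -0.6]
grip_width: 0.0119
grip_force: 120.5
```

>>> apply_moves --moves '[{"rot": [0,0,0],"xyz": [0,0,0.07],"fingers": 1},{"rot": [0,0,0],"xyz": [0,0,0.14],"fingers": 1},{"rot": [0,0,0],"xyz": [0,0,0.14],"fingers": 1},{"rot": [0,0,0],"xyz": [0,0,0.14],"fingers": 1}]'

```text
time_s: 7.62
eef_pos: [0.505, 0.1987, 0.0821]
ee_rot: [-0.0, 0.118, 0.993, -0.0]
ft_force: [0.4, -0.1, -0.3]
grip_width: 0.012
grip_force: 120.6
```

>>> apply_moves --moves '[{"rot": [0,0,0],"xyz": [0,0,0.04],"fingers": 1},{"rot": [0,0,0],"xyz": [0,0,0.08],"fingers": 1},{"rot": [0,0,0],"xyz": [0,0,0.08],"fingers": 1},{"rot": [0,0,0],"xyz": [0,0,0.08],"fingers": 1}]'

```text
time_s: 7.95
eef_pos: [0.5051, 0.1987, 0.0818]
ee_rot: [-0.0, 0.118, 0.993, 0.0]
ft_force: [-9.0, -3.9, 19.9]
grip_width: 0.0115
grip_force: 123.9
```

>>> apply_moves --moves '[{"rot": [0,0,0],"xyz": [0,0,0],"fingers": 1},{"rot": [0,0,0],"xyz": [0,0,0],"fingers": 1},{"rot": [0,0,0],"xyz": [0,0,0],"fingers": 1}]'

```text
time_s: 8.2
eef_pos: [0.5051, 0.1988, 0.0818]
ee_rot: [-0.0, 0.118, 0.993, 0.0]
ft_force: [-9.4, -2.5, 20.0]
grip_width: 0.0122
grip_force: 123.9
```

```bash
python3 - <<'E'
from h import *
p,d,P=look("wrist"); cv2.imwrite("pics/e.png",p)
q=near(P,[.5045,.199],.034,.06,.1); print(len(q),np.percentile(q[:,2],[10,30,50,70,90]).round(4))
q=near(P,[.5045,.199],.04,.073,.083)
print(cv2.minEnclosingCircle(q[:,:2].astype(np.float32)))
A=np.c_[q[:,:2],np.ones(len(q))]; print(np.linalg.lstsq(A,q[:,2],rcond=None)[0])
print(circ(P,np.array([.4837,.1118])))
s=get_state(); print(s["ft_force"],s["grip_force"],s["eef_pos"])
E
```

```text
5273 [0.076  0.0765 0.0768 0.0773 0.0902]
((0.5024797916412354, 0.1985754668712616), 0.03822660446166992)
[-0.00153979  0.00050029  0.07721023]
(array([0.48372207, 0.11225799]), 2823, np.float64(2.5483590116360904e-05))
[-8.13933641 -3.95702392 19.50681125] 123.85524988174438 [0.50511261 0.19875645 0.08178229]
```

View pics/e.png

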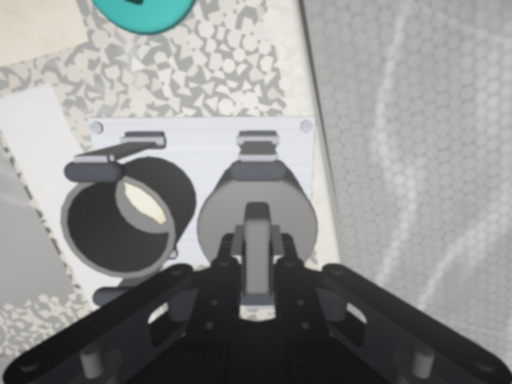

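The wrist view shows the cover seated at (258,220), with the clip lapping its rim at (258,168). The flange top is level at 77 mm (78 expected), the push is about 20 N, and the sherd pot is open with the sherd at (145,200).

```bash
python3 -c "from plant import *; print(job_done())"
```

```text
the job is handed in; nothing more can be done
None
```

The cover is snapped home on the stone's pot (pot_a) with the gripper still pressing it down at about 20 N. The sherd's pot is open, and the job was handed in at about 8 s of the 45 s limit; no verdict came back.

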